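# Draw the mounting bar out of the instrument case

### The arm

A 6-joint arm with a two-finger parallel gripper is mounted at the origin on the work surface. World frame = base frame: x ahead of the robot, y to its left, z up, the work surface at z = 0. Lengths are in m, angles in rad, forces in N, time in s.
With the tool pointing down it reaches from about 0.25 to 0.775 m from the base axis. Payload 4 kg.
Tool frame: the origin (TCP) lies on the centre line of the jaws, within the pads' length; the fingertips stand 8 mm ahead of it and the grasp point (between the pads) lies 11 mm behind it; z points along the fingers, y is the direction in which the jaws open and shut (so a half turn about z gives the same grasp; the last joint's range is limited). The gripper opens to 94 mm and grips with 3 to 60 N. Pads are 16 mm wide; open, the fingers measure 119 mm over their backs; the gripper's body (75 mm by 177 mm) begins 78 mm behind the grasp point.
Start: joints at [-1.217, 0.087, 1.371, -0, 1.684, -0.103], TCP at [0.243, -0.494, 0.214] pointing down, gripper open.
Joint ranges: [-3.1, 3.1], [-0.76, 2.03], [0.27, 2.55], [-1.08, 4.22], [0.17, 2.65], [-2.57, 2.57]. Speed limits (rad/s): [2.79, 2.79, 3.14, 3.14, 3.14, 3.14].

### API

Orientations are given as [roll, pitch, yaw] about the fixed x, y, z axes, in that order (R = Rz(yaw) Ry(pitch) Rx(roll)).
In Python, from bench import * gives the robot as it stands.
- The arm moves only by the tool step_arm, never from a script. Its argument "steps" is a list of rows, each an object of numbers: "jaw": the opening, from 0 (shut) to 1 (fully open); "tx", "ty", "tz": the shift along the tool's x, y, z in m; "ax", "ay", "az": the turn, a rotation vector about the tool's x, y, z in rad. In form: [{"jaw": .., "tx": .., "ty": .., "tz": .., "ax": .., "ay": .., "az": ..}, ...]. A call has 1 to 8 rows; each row is the pose to reach, as a shift and turn from the pose measured when the call began, along the tool's axes at that moment; what a row does not reach only later rows make up. A row lasts 1/10 s, in which the tool goes at most 50 mm and 8.59 degrees, less where a joint would pass 70% of its speed; a pose out of reach is approached as far as the arm can. A call with a gripper value outside its range is refused whole. The fingers move at their own pace and stop on an object; the grip force is fixed at half the most. Time passes only in rows, so rows that repeat a pose let the fingers close. It gives the time, the measured TCP pose, the force and the opening at its end, in the units of the state.
- get_obs(): the state, without advancing time (a new reading comes with each control period).
- snapshot(name): name is "scene" or "side" or "wrist"; returns (picture, depth): 400x640x3 uint8, red, green, blue; 400x640 float32, m along the optical axis (not along the pixel's ray), 0 where there is no reading.
- camera_model(name): a dict with "intrinsics" (3x3 intrinsics, pixels), "origin" and "orientation" of the camera in the world. Camera axes: x right, y down, z forward; pixel columns grow to the right and rows downward; lengths in m; the calibration is good to about 2 mm. A picture is of the moment at which its call begins: read the wrist's pose just before it. camera_model takes no time and is no camera call; for the wrist camera it gives the pose at the moment of the call.
- close_job(): hands the job in, once; it reports no verdict.
Trained networks look in the newest picture that a camera, given by its name, has taken for a name from the list of things; names that differ only in an ending like _2 or _b are one class to them, and where a whole thing is asked for, a point or a joint stands for the part that bears it (a point fixed in the world has none). Each returns a list of dicts, best first, with "confidence" (0 to 1); they miss things now and then, are a little off and sometimes report something else, mostly with a low value. They report only what shows in the picture. A call takes as long as a camera call. They do not tell look-alikes from the thing itself.
- silhouettes(camera, query): "pixels" (400x640 bool, what is visible of it) and "rect" ([left, top, right, bottom] in pixels, round what is visible of it).
The state is a dict: "time": time; "joint_positions": joint angles; "qvel": joint speeds; "joint_torque": joint torques, N m; "tool_pos": TCP position; "ee_rot": TCP orientation; "wrist_force": force on the tool from outside, world axes, zero at the start; "wrist_torque": the same for the moment, N m; "width": finger opening in m.
Only numpy, scipy, OpenCV 4.12 (cv2) and the standard library are available. Lean on these libraries where they do the work, as an engineer would, in place of code of your own. Each camera call takes 0.05 s, during which the arm holds its last target. There are 200 camera calls.

### The job

Pull the two locking pins out of the cover of the grey instrument case and park them fully home in the wooden block, in order: one in pocket 1, the pocket beside the block's tongue, then the other in pocket 2, the middle one. Then take the aluminium bar out through the opening in the cover, which is shorter than the bar, by tilting it so that one end comes out first. The job ends holding: finish with the bar still gripped and still, level, and well clear above the height of the case, touching nothing but the gripper; leave the meter, screwdriver and spool alone.

Things in the scene. Friction and masses are not known exactly. Their poses are not given: they have to be found in the camera images.
- case: Grey sheet-metal instrument case fixed to the bench, 166 (x) x 362 (y) x 60 (z) mm, origin at the centre of its underside, long axis = its y. Floor 4 mm thick; inside 154 x 350 mm and 52 mm high between floor and cover. The cover is 4 mm thick (its top at z = 60 mm) with one central rectangular opening 136 mm (x) by 180 mm (y), so that beyond y = +90 and -90 mm a lip of cover closes each end. Each lip has a round 13.5 mm hole for a locking pin, at x = 0, y = +132 and -132 mm.
- bar_mid (a point): Centre of the loose aluminium profile bar, 20 x 20 mm in section, 240 mm long along its y, about 130 g. It starts lying flat on the case's floor (its centre 14 mm above the bench), about centred and parallel to the case, so that both ends are hidden some 30 mm under the lips; its middle is open to a grasp from above through the opening. With the pins out it can slide about 50 mm endways either way inside the case, which brings one end into the opening.
- bar_end1 (a point): Centre of the bar's end face at its +y end, 120 mm from bar_mid.
- bar_end2 (a point): Centre of the bar's end face at its -y end, 120 mm from bar_mid.
- pin1_head (a point): Centre of the head of a loose locking pin (45 g). Upright pin: black cylindrical head 26 mm in diameter and 34 mm tall (this point is 17 mm above the head's underside), and below it a steel shank 10 mm in diameter and 46 mm long with a tapered foot. It starts in the hole in the case's lip at y = -132 mm, its head resting on the cover. The pins stop the bar from sliding endways. Both pins are alike and either may go to either pocket.
- pin2_head (a point): The same point of the second, identical pin, which starts in the hole at y = +132 mm of the case.
- pocket1 (a point): Pocket 1: centre of the mouth, in the top face of the wooden parking block; z up. The block is fixed, 46 x 170 x 52 mm high, with three equal round pockets 14 mm in diameter and 49 mm deep in a row along its y axis (this frame's y), 55 mm apart. A pin fully home has its head resting on the block's top. Pocket 1 is the end one beside the narrower tongue (22 mm wide, 31 mm long, as high as the block, with a dark 12 mm spot on top) that sticks out of that end of the block at -y.
- pocket2 (a point): Pocket 2: mouth of the middle pocket, 55 mm from pocket 1.
- pocket3 (a point): Pocket 3: mouth of the far end pocket, stays empty.
- meter: Bystander: black handheld multimeter lying flat, 150 x 75 x 32 mm; origin at the centre of its underside.
- screwdriver: Bystander: screwdriver lying on the bench; origin near its middle, on the bench.
- spool: Bystander: grey spool standing on end, 60 mm in diameter, 50 mm high; origin at the centre of its underside.
Mind the look-alikes: they are no part of the job. There is more than one size of the part that bears pocket1; the job needs the middle-sized.

How it is judged:
By the outcome, as a careful person would: the job done as asked, in the order asked, and still so for the second after the job is handed in, while the arm keeps its last pose, push and grip.
It also fails if it takes over 72 s, if anything falls off the work surface, if the arm or the gripper's body presses on something with over 40 N, if the wrist force passes 120 N, or if a joint passes its speed limit or range.

## Working session

There is one attempt and no reset: what is moved stays moved. The work goes in short steps, Python scripts to look and compute and a tool call to move; the robot and the scene stay as the last step left them, time stands still between calls to the robot, and variables do not carry over. Pictures are saved under pics/ and viewed, about 8 in all and at most 12, crops included, and the job is handed in when it is done.

Besides the shell and the picture viewer there is one more tool, called after "Call:" as name(argument=value, ...) on one line, values as JSON. step_arm: Moves the arm, as the interface text tells. Its arguments: {"type":"object","properties":{"steps":{"type":"array"}},"required":["steps"]}

```bash
mkdir -p pics; ls; python3 - <<'E'
from bench import *
import cv2, numpy as np
o=get_obs(); print({k:np.round(v,3).tolist() for k,v in o.items()})
for n in ("scene","side"):
    p,d=snapshot(n); np.savez(n+".npz",p=p,d=d); cv2.imwrite(f"pics/{n}0.png",p[:,:,::-1])
    c=camera_model(n); print(n,c)
E
```

```text
pics
{'time': 0.0, 'joint_positions': [-1.217, 0.088, 1.372, -0.0, 1.684, -0.103], 'qvel': [-0.0, 0.002, -0.0, 0.0, -0.0, -0.002], 'joint_torque': [-0.001, -34.018, -30.244, 0.072, 0.033, -0.0], 'tool_pos': [0.242, -0.493, 0.212], 'ee_rot': [-3.139, -0.0, 0.457], 'wrist_force': [-0.208, 0.173, -0.044], 'wrist_torque': [-0.05, 0.048, 0.095], 'width': 0.094}
scene {'intrinsics': array([[503.5763762,   0.       , 318.791842 ],
       [  0.       , 503.5763762, 197.2943047],
       [  0.       ,   0.       ,   1.       ]]), 'origin': array([ 1.04673671, -0.95001112,  0.86847368]), 'orientation': array([-2.21127248e+00,  1.19637862e-03,  4.83103004e-01])}
side {'intrinsics': array([[414.78044604,   0.        , 316.91201598],
       [  0.        , 414.78044604, 203.66142603],
       [  0.        ,   0.        ,   1.        ]]), 'origin': array([0.44135358, 0.85171272, 0.65896334]), 'orientation': array([-2.15362964e+00,  5.93556954e-04, -3.02640264e+00])}
```

```bash
python3 - <<'E'
import cv2,numpy as np
a=cv2.imread("pics/scene0.png");b=cv2.imread("pics/side0.png")
cv2.imwrite("pics/both0.png",cv2.resize(np.vstack([a,b]),None,fx=.75,fy=.75,interpolation=cv2.INTER_AREA))
E
```

```text
(no output)
```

View pics/both0.png

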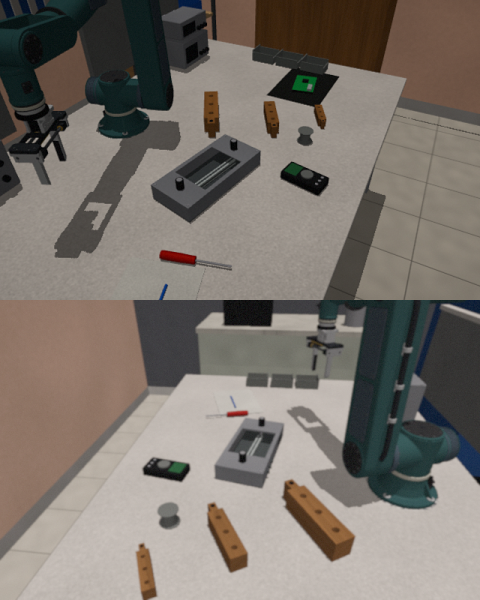

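The scene shows the case (scene picture ~(275,235) full-size), two pins, and three wooden blocks; the middle-sized one is at about (363,155) in scene and (303,315) in side. Now measure.

```bash
cat > h.py <<'E'
from bench import *
import cv2, numpy as np
from scipy.spatial.transform import Rotation as Ro
def shot(n):
    c=camera_model(n); p,d=snapshot(n); return p,d,c
def cloud(d,c):
    K=c["intrinsics"]; v,u=np.mgrid[:d.shape[0],:d.shape[1]]
    r=np.stack([(u-K[0,2])/K[0,0],(v-K[1,2])/K[1,1],np.ones_like(d)],-1)*d[...,None]
    return r@Ro.from_euler("xyz",c["orientation"]).as_matrix().T+c["origin"]
def proj(P,c):
    q=(np.atleast_2d(P)-c["origin"])@Ro.from_euler("xyz",c["orientation"]).as_matrix()
    return (q[:,:2]/q[:,2:])@np.diag(c["intrinsics"][[0,1],[0,1]])+c["intrinsics"][:2,2]
def rect(xy):
    (cx,cy),(w,h),a=cv2.minAreaRect(np.float32(xy)*1000); return np.round([cx,cy,w,h,a],1)
E
python3 - <<'E'
from h import *
for n in("scene","side"):
    p,d,c=shot(n); X=cloud(d,c); np.savez(n+".npz",p=p,d=d,X=X)
    for q in("case","pin1_head","pocket1"):
        for s in silhouettes(n,q):
            m=s["pixels"]&(d>0); P=X[m]
            if len(P)<10: continue
            z=P[:,2]
            print(n,q,round(s["confidence"],2),s["rect"],"med",np.round(np.median(P,0),3),"zpct",np.round(np.percentile(z,[2,50,80,98]),3))
            if q=="case": T=P[(abs(z-.06)<.006)]
            else: T=P[z>np.percentile(z,97)-.008]
            print("   top",rect(T[:,:2]),np.round(T.mean(0),4),len(T))
E
```

```text
scene case 0.91 [198.9, 177.0, 345.6, 295.2] med [ 0.504 -0.158  0.052] zpct [0.004 0.052 0.062 0.065]
   top [ 500.3 -132.6  366.3  172.6   78.9] [ 0.5038 -0.1629  0.0617] 3784
scene pin1_head 0.53 [229.9, 237.1, 247.7, 253.2] med [ 0.48  -0.269  0.085] zpct [0.061 0.085 0.096 0.098]
   top [ 475.  -264.    23.9   27.8   77.8] [ 0.4774 -0.265   0.0956] 85
scene pin1_head 0.21 [350.2, 139.7, 371.8, 186.8] med [0.559 0.258 0.053] zpct [0.005 0.053 0.055 0.058]
   top [546.3 286.1  46.8 201.6  30.4] [0.5458 0.2855 0.0545] 458
scene pocket1 0.77 [272.9, 121.5, 293.4, 182.2] med [0.333 0.153 0.069] zpct [0.007 0.069 0.071 0.074]
   top [308.  201.   58.5 268.1  31.1] [0.3094 0.1986 0.0699] 722
scene pocket1 0.68 [349.0, 131.3, 373.8, 183.1] med [0.557 0.26  0.053] zpct [0.006 0.053 0.055 0.058]
   top [545.1 287.1  46.2 204.4  29.9] [0.5439 0.2892 0.0546] 476
scene pocket1 0.67 [420.6, 138.8, 434.6, 173.6] med [0.717 0.4   0.035] zpct [0.001 0.035 0.039 0.041]
   top [715.7 411.7  32.7 142.9  27.2] [0.7151 0.4119 0.0377] 231
side case 0.96 [284.7, 160.2, 380.5, 254.2] med [ 0.508 -0.049 
[... 313 characters left out ...]
475 -0.255  0.078] zpct [0.02  0.078 0.092 0.095]
   top [ 475.5 -260.3   21.6   23.4   10.5] [ 0.475  -0.2577  0.092 ] 38
side pocket1 0.93 [274.2, 269.6, 330.1, 361.5] med [0.531 0.324 0.05 ] zpct [0.004 0.05  0.052 0.053]
   top [545.3 288.9  46.2 203.8  29.8] [0.5373 0.3047 0.0509] 1731
side pocket1 0.7 [177.2, 322.2, 209.8, 399.7] med [0.705 0.434 0.034] zpct [0.003 0.034 0.035 0.036]
   top [715.2 413.7  31.3 136.1  27.2] [0.7104 0.4228 0.0342] 1097
side pocket1 0.62 [377.6, 238.7, 474.2, 348.4] med [0.298 0.242 0.063] zpct [0.002 0.063 0.067 0.068]
   top [309.3 200.3  61.5 261.9  31.4] [0.298  0.2218 0.0661] 2595<stdin>:12: RuntimeWarning: Mean of empty slice.
  ret = um.true_divide(
```

```bash
cat >> h.py <<'E'
def go(P,yaw,tilt=0):  # yaw in deg, tilt about tool y in deg -> shift/turn from present pose
    o=get_obs(); R0=Ro.from_euler("xyz",o["ee_rot"]); R1=Ro.from_euler("xyz",[np.pi,0,np.radians(yaw)])*Ro.from_rotvec([0,np.radians(tilt),0])
    s=R0.inv().apply(np.array(P)-o["tool_pos"]); r=(R0.inv()*R1).as_rotvec()
    print("t=%.2f"%o["time"],"pos",np.round(o["tool_pos"],4),"rot",np.round(np.degrees(o["ee_rot"]),2),"F",np.round(o["wrist_force"],1),"w",round(float(o["width"]),4),"\n GO t",np.round(s,4),"a",np.round(r,4))
E
python3 - <<'E'
from h import *
o=get_obs(); c=camera_model("wrist"); R0=Ro.from_euler("xyz",o["ee_rot"])
print(c["intrinsics"],R0.inv().apply(c["origin"]-o["tool_pos"]),(R0.inv()*Ro.from_euler("xyz",c["orientation"])).as_rotvec())
for i in range(4): print(np.round(get_obs()["tool_pos"],4))
go([.46,-.14,.36],79)
go([.478,-.264,.25],79)
E
```

```text
[[284.6100508    0.         323.17399985]
 [  0.         284.6100508  198.20167875]
 [  0.           0.           1.        ]] [ 0.07303058  0.00021243 -0.17038118] [-0.19909405 -0.19773416  1.56233071]
[ 0.2426 -0.4936  0.2135]
[ 0.2426 -0.4936  0.2135]
[ 0.2426 -0.4936  0.2135]
[ 0.2426 -0.4936  0.2135]
t=0.50 pos [ 0.2426 -0.4936  0.2135] rot [180.     0.    26.17] F [ 0.9 -0.3  0.8] w 0.0939 
 GO t [ 0.3511 -0.2215 -0.1466] a [-0.     0.    -0.922]
t=0.50 pos [ 0.2426 -0.4936  0.2135] rot [180.     0.    26.17] F [ 0.9 -0.3  0.8] w 0.0939 
 GO t [ 0.3126 -0.1022 -0.0366] a [-0.     0.    -0.922]
```

Call:
step_arm(steps=[{"jaw": 0.6,"tx": 0.05,"ty": -0.016,"tz": -0.0366,"az": -0.15},{"jaw": 0.6,"tx": 0.1,"ty": -0.033,"tz": -0.0366,"az": -0.3},{"jaw": 0.6,"tx": 0.15,"ty": -0.05,"tz": -0.0366,"az": -0.45},{"jaw": 0.6,"tx": 0.2,"ty": -0.067,"tz": -0.0366,"az": -0.6},{"jaw": 0.6,"tx": 0.25,"ty": -0.084,"tz": -0.0366,"az": -0.75},{"jaw": 0.6,"tx": 0.29,"ty": -0.095,"tz": -0.0366,"az": -0.86},{"jaw": 0.6,"tx": 0.3126,"ty": -0.1022,"tz": -0.0366,"az": -0.922},{"jaw": 0.6,"tx": 0.3126,"ty": -0.1022,"tz": -0.0366,"az": -0.922}])

```text
invalid input
```

```bash
python3 - <<'E'
from h import *
go([.478,-.264,.25],79)
p,d,c=shot("wrist"); X=cloud(d,c); np.savez("w1.npz",p=p,d=d,X=X); cv2.imwrite("pics/w1.png",p[:,:,::-1])
for q in("case","pin1_head","bar_mid"):
    for s in silhouettes("wrist",q):
        m=s["pixels"]&(d>0); P=X[m]; z=P[:,2]
        T=P[abs(z-.06)<.006] if q=="case" else P[z>np.percentile(z,97)-.008]
        print(q,round(s["confidence"],2),s["rect"],"z",np.round(np.percentile(z,[2,50,98]),3),"top",rect(T[:,:2]),T.mean(0).round(4),len(T))
E
```

```text
t=0.50 pos [ 0.2426 -0.4936  0.2135] rot [180.     0.    26.17] F [ 0.9 -0.3  0.8] w 0.0939 
 GO t [ 0.3126 -0.1022 -0.0366] a [-0.     0.    -0.922]
```

View pics/w1.png

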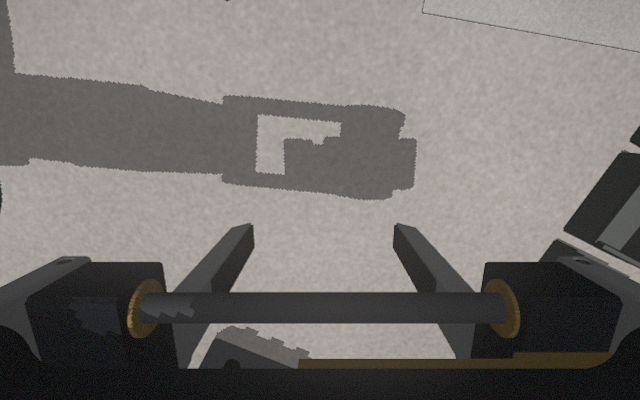

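The move was refused, probably because `ax` and `ay` were missing. The wrist picture shows only the bench and the fingers, at about (230,290) and (420,290). I'll resend the move with every field.

Call:
step_arm(steps=[{"jaw": 0.6,"tx": 0.05,"ty": -0.016,"tz": -0.0366,"ax": 0,"ay": 0,"az": -0.15},{"jaw": 0.6,"tx": 0.1,"ty": -0.033,"tz": -0.0366,"ax": 0,"ay": 0,"az": -0.3},{"jaw": 0.6,"tx": 0.15,"ty": -0.05,"tz": -0.0366,"ax": 0,"ay": 0,"az": -0.45},{"jaw": 0.6,"tx": 0.2,"ty": -0.067,"tz": -0.0366,"ax": 0,"ay": 0,"az": -0.6},{"jaw": 0.6,"tx": 0.25,"ty": -0.084,"tz": -0.0366,"ax": 0,"ay": 0,"az": -0.75},{"jaw": 0.6,"tx": 0.29,"ty": -0.095,"tz": -0.0366,"ax": 0,"ay": 0,"az": -0.86},{"jaw": 0.6,"tx": 0.3126,"ty": -0.1022,"tz": -0.0366,"ax": 0,"ay": 0,"az": -0.922},{"jaw": 0.6,"tx": 0.3126,"ty": -0.1022,"tz": -0.0366,"ax": 0,"ay": 0,"az": -0.922}])

```text
time: 1.5
tool_pos: [0.4807, -0.2605, 0.2499]
ee_rot: [3.141, -0.001, 1.386]
wrist_force: [-0.7, -0.1, -0.6]
width: 0.0564
```

```bash
cat > look.py <<'E'
from h import *
import sys
go([.478,-.264,.25],79)
p,d,c=shot("wrist"); X=cloud(d,c); np.savez(sys.argv[1]+".npz",p=p,d=d,X=X); cv2.imwrite(f"pics/{sys.argv[1]}.png",p[:,:,::-1])
for q in sys.argv[2:]:
    for s in silhouettes("wrist",q):
        m=s["pixels"]&(d>0); P=X[m]; z=P[:,2]
        if len(P)<20: continue
        T=P[abs(z-.06)<.006] if q=="case" else P[z>np.percentile(z,97)-.008]
        print(q,round(s["confidence"],2),s["rect"],"z",np.round(np.percentile(z,[2,50,98]),3),"top",rect(T[:,:2]),T.mean(0).round(4),len(T))
E
python3 look.py w2 case pin1_head bar_mid
```

```text
t=1.50 pos [ 0.4807 -0.2605  0.2499] rot [ 1.7996e+02 -8.0000e-02  7.9420e+01] F [-0.7 -0.1 -0.6] w 0.0564 
 GO t [-0.004  -0.0021 -0.0001] a [ 0.0006 -0.0015  0.0073]
case 0.82 [244.7, 0.0, 395.8, 225.3] z [0.002 0.004 0.061] top [ 491.8 -184.9  263.1  166.4   79. ] [ 0.4842 -0.2227  0.0592] 12134
pin1_head 0.96 [308.3, 177.1, 328.9, 208.0] z [0.065 0.093 0.095] top [ 476.2 -265.2   24.8   25.    54.4] [ 0.4763 -0.2646  0.0934] 367
bar_mid 0.8 [316.5, 1.2, 333.0, 153.2] z [0.021 0.023 0.025] top [ 504.1 -135.2  186.2   20.2   77.5] [ 0.5054 -0.129   0.0233] 2244
```

View pics/w2.png

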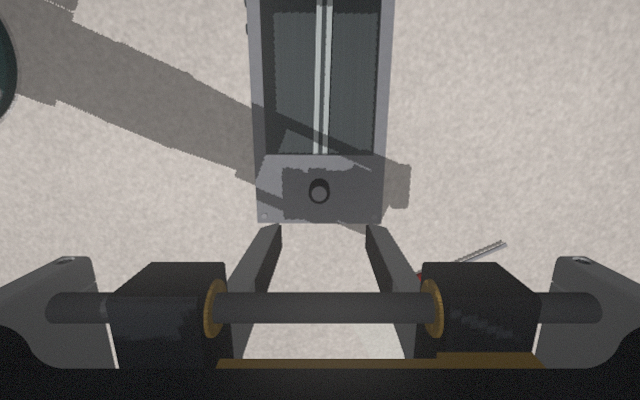

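Pin 1's head is at pixel (319,190), which puts it at world (0.476, −0.265) with its top at 0.094. The bar is seen at columns 316–332, with its top at 0.0235. Descending to grasp the pin.

Call:
step_arm(steps=[{"jaw": 0.6,"tx": -0.0053,"ty": -0.0038,"tz": 0.05,"ax": 0,"ay": 0,"az": 0},{"jaw": 0.6,"tx": -0.0053,"ty": -0.0038,"tz": 0.1,"ax": 0,"ay": 0,"az": 0},{"jaw": 0.6,"tx": -0.0053,"ty": -0.0038,"tz": 0.14,"ax": 0,"ay": 0,"az": 0},{"jaw": 0.6,"tx": -0.0053,"ty": -0.0038,"tz": 0.165,"ax": 0,"ay": 0,"az": 0},{"jaw": 0.6,"tx": -0.0053,"ty": -0.0038,"tz": 0.176,"ax": 0,"ay": 0,"az": 0},{"jaw": 0.6,"tx": -0.0053,"ty": -0.0038,"tz": 0.178,"ax": 0,"ay": 0,"az": 0},{"jaw": 0.6,"tx": -0.0053,"ty": -0.0038,"tz": 0.178,"ax": 0,"ay": 0,"az": 0}])

```text
time: 2.4
tool_pos: [0.4729, -0.2706, 0.0735]
ee_rot: [3.14, 0.002, 1.376]
wrist_force: [-0.1, 0.5, -0.0]
width: 0.0563
```

Call:
step_arm(steps=[{"jaw": 0,"tx": 0,"ty": 0,"tz": 0,"ax": 0,"ay": 0,"az": 0},{"jaw": 0,"tx": 0,"ty": 0,"tz": 0,"ax": 0,"ay": 0,"az": 0},{"jaw": 0,"tx": 0,"ty": 0,"tz": 0,"ax": 0,"ay": 0,"az": 0},{"jaw": 0,"tx": 0,"ty": 0,"tz": 0,"ax": 0,"ay": 0,"az": 0},{"jaw": 0,"tx": 0,"ty": 0,"tz": 0,"ax": 0,"ay": 0,"az": 0},{"jaw": 0,"tx": 0,"ty": 0,"tz": 0,"ax": 0,"ay": 0,"az": 0}])

```text
time: 3.0
tool_pos: [0.4732, -0.2708, 0.0741]
ee_rot: [3.139, 0.002, 1.376]
wrist_force: [0.3, 0.1, 2.1]
width: 0.0252
```

Call:
step_arm(steps=[{"jaw": 0,"tx": 0,"ty": 0,"tz": -0.03,"ax": 0,"ay": 0,"az": 0},{"jaw": 0,"tx": 0,"ty": 0,"tz": -0.06,"ax": 0,"ay": 0,"az": 0},{"jaw": 0,"tx": 0,"ty": 0,"tz": -0.1,"ax": 0,"ay": 0,"az": 0},{"jaw": 0,"tx": 0,"ty": 0,"tz": -0.115,"ax": 0,"ay": 0,"az": 0},{"jaw": 0,"tx": 0,"ty": 0,"tz": -0.12,"ax": 0,"ay": 0,"az": 0},{"jaw": 0,"tx": 0,"ty": 0,"tz": -0.12,"ax": 0,"ay": 0,"az": 0}])

```text
time: 3.6
tool_pos: [0.4728, -0.2703, 0.1934]
ee_rot: [3.14, 0.002, 1.376]
wrist_force: [-0.2, 0.7, -0.5]
width: 0.0253
```

```bash
python3 - <<'E'
from h import *
go([.565,.254,.19],120)
ims=[]
o=get_obs()
for n in("scene","side","wrist"):
    p,d,c=shot(n); X=cloud(d,c); np.savez("l_"+n+".npz",p=p,d=d,X=X)
    u,v=proj(o["tool_pos"],c)[0].astype(int); print(n,u,v)
    u,v=min(max(u,70),570),min(max(v,70),330)
    ims.append(cv2.resize(p[v-70:v+70,u-70:u+70,::-1],(400,400),interpolation=cv2.INTER_CUBIC) if n!="wrist" else cv2.resize(p[:,120:520,::-1],(400,400)))
cv2.imwrite("pics/l.png",cv2.resize(np.hstack(ims[:2]),(800,400)))
for n in ("scene","side"):
    snapshot(n)
    X=np.load("l_"+n+".npz")["X"]
    for s in silhouettes(n,"pin1_head"):
        P=X[s["pixels"]]; print(n,round(s["confidence"],2),s["rect"],np.median(P,0).round(4))
E
```

```text
t=3.60 pos [ 0.4728 -0.2703  0.1934] rot [1.7989e+02 1.0000e-01 7.8840e+01] F [-0.2  0.7 -0.5] w 0.0253 
 GO t [ 0.5323 -0.0111  0.0024] a [ 0.0013  0.0024 -0.7185]
scene 231 207
side 351 124
wrist 323 242
scene 0.58 [227.9, 198.8, 241.1, 225.0] [ 0.4754 -0.2723  0.1937]
side 0.61 [344.8, 120.3, 353.4, 143.5] [ 0.4738 -0.2536  0.1894]
```

View pics/l.png

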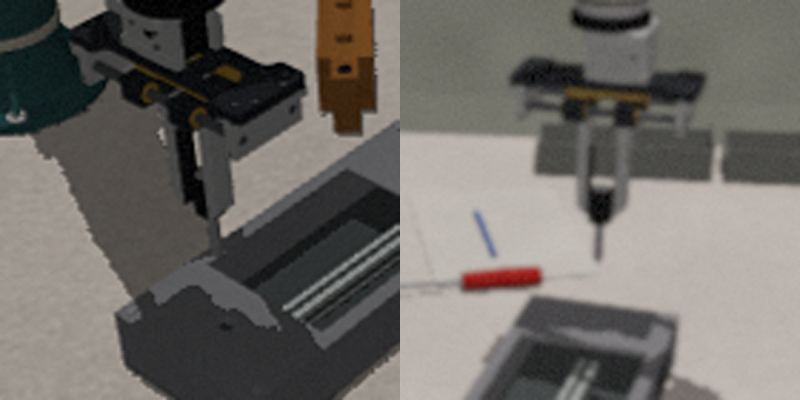

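Call:
step_arm(steps=[{"jaw": 0,"tx": 0.03,"ty": 0.002,"tz": -0.017,"ax": 0,"ay": 0,"az": -0.04},{"jaw": 0,"tx": 0.08,"ty": 0.005,"tz": -0.017,"ax": 0,"ay": 0,"az": -0.12},{"jaw": 0,"tx": 0.13,"ty": 0.008,"tz": -0.017,"ax": 0,"ay": 0,"az": -0.2},{"jaw": 0,"tx": 0.18,"ty": 0.011,"tz": -0.017,"ax": 0,"ay": 0,"az": -0.28},{"jaw": 0,"tx": 0.23,"ty": 0.014,"tz": -0.017,"ax": 0,"ay": 0,"az": -0.36},{"jaw": 0,"tx": 0.28,"ty": 0.017,"tz": -0.017,"ax": 0,"ay": 0,"az": -0.44},{"jaw": 0,"tx": 0.32,"ty": 0.019,"tz": -0.017,"ax": 0,"ay": 0,"az": -0.5},{"jaw": 0,"tx": 0.34,"ty": 0.02,"tz": -0.017,"ax": 0,"ay": 0,"az": -0.54}])

```text
time: 4.75
tool_pos: [0.5581, 0.0631, 0.2088]
ee_rot: [-3.141, -0.0, 1.922]
wrist_force: [0.5, 0.2, 0.5]
width: 0.0255
```

```bash
python3 - <<'E'
from h import *
go([.595,.202,.21],120)
# triangulate pin shank from earlier pixel readings
rays=[]
for n,px in (("scene",(235.5,219)),("side",(350.6,138))):
    c=camera_model(n);K=c["intrinsics"]
    r=Ro.from_euler("xyz",c["orientation"]).apply([(px[0]-K[0,2])/K[0,0],(px[1]-K[1,2])/K[1,1],1]); rays.append((c["origin"],r))
for z in(.14,.15,.16): print([ (o+r*(z-o[2])/r[2]).round(4) for o,r in rays])
# planes containing the vertical through each ray
A=np.array([[r[1],-r[0]] for o,r in rays]);b=[r[1]*o[0]-r[0]*o[1] for o,r in rays];print(np.linalg.solve(A,b).round(4))
E
```

```text
t=4.75 pos [0.5581 0.0631 0.2088] rot [-179.97   -0.    110.1 ] F [0.5 0.2 0.5] w 0.0255 
 GO t [ 0.1177  0.0824 -0.0012] a [-5.000e-04 -1.000e-04 -1.727e-01]
[array([ 0.4615, -0.2468,  0.14  ]), array([ 0.473 , -0.2963,  0.14  ])]
[array([ 0.4696, -0.2564,  0.15  ]), array([ 0.4724, -0.2741,  0.15  ])]
[array([ 0.4776, -0.2661,  0.16  ]), array([ 0.4718, -0.252 ,  0.16  ])]
[ 0.472  -0.2594]
```

Call:
step_arm(steps=[{"jaw": 0,"tx": 0.04,"ty": 0.028,"tz": 0,"ax": 0,"ay": 0,"az": -0.06},{"jaw": 0,"tx": 0.08,"ty": 0.056,"tz": 0,"ax": 0,"ay": 0,"az": -0.12},{"jaw": 0,"tx": 0.11,"ty": 0.078,"tz": 0,"ax": 0,"ay": 0,"az": -0.165},{"jaw": 0,"tx": 0.1177,"ty": 0.0824,"tz": 0,"ax": 0,"ay": 0,"az": -0.1727},{"jaw": 0,"tx": 0.1177,"ty": 0.0824,"tz": 0,"ax": 0,"ay": 0,"az": -0.1727},{"jaw": 0,"tx": 0.1177,"ty": 0.0824,"tz": 0,"ax": 0,"ay": 0,"az": -0.1727}])

```text
time: 5.35
tool_pos: [0.5948, 0.2008, 0.2085]
ee_rot: [-3.14, 0.001, 2.093]
wrist_force: [-0.4, -0.3, 0.1]
width: 0.0258
```

```bash
python3 look.py w3 pocket1 pin1_head; python3 - <<'E'
from h import *
o=get_obs();R0=Ro.from_euler("xyz",o["ee_rot"]);c=camera_model("wrist")
print(np.round(proj(o["tool_pos"]+R0.apply([[0,0,.015],[0,0,.035],[0,0,.057],[.01,0,.035],[.01,0,.057]]),c),1))
p=cv2.imread("pics/w3.png"); cv2.imwrite("pics/w3c.png",cv2.resize(p[20:320,200:480],None,fx=2,fy=2,interpolation=cv2.INTER_CUBIC))
E
```

```text
t=5.35 pos [0.5948 0.2008 0.2085] rot [-1.7991e+02  3.0000e-02  1.1993e+02] F [-0.4 -0.3  0.1] w 0.0258 
 GO t [-0.3446 -0.3332 -0.0408] a [-0.0013  0.0011  0.7144]
pocket1 0.83 [32.4, 0.4, 154.4, 185.0] z [0.002 0.065 0.067] top [329.7 164.3  62.5 178.   31.1] [0.3246 0.1764 0.0657] 9744
pocket1 0.81 [473.8, 8.6, 535.5, 141.9] z [-0.     0.034  0.036] top [716.1 410.7  33.  137.   27.2] [0.7117 0.4168 0.0342] 3706
pocket1 0.59 [300.2, 2.3, 342.1, 189.5] z [0.003 0.051 0.053] top [546.7 284.7  45.9 194.7  30. ] [0.5401 0.2961 0.0512] 6973
pin1_head 0.96 [300.8, 204.0, 346.1, 266.3] z [0.165 0.227 0.229] top [592.3 206.4  24.8  25.1  74. ] [0.5918 0.2073 0.2275] 1516
[[322.5 231.9]
 [322.6 222.3]
 [322.6 213.5]
 [322.6 209.7]
 [322.6 202. ]]
```

View pics/w3c.png

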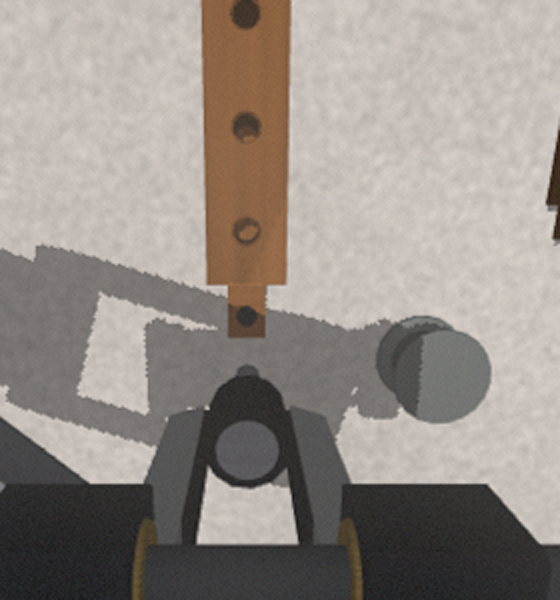

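```bash
python3 - <<'E'
from h import *
c=camera_model("wrist");K=c["intrinsics"];p=cv2.imread("pics/w3.png")
def bp(u,v,z):
    r=Ro.from_euler("xyz",c["orientation"]).apply([(u-K[0,2])/K[0,0],(v-K[1,2])/K[1,1],1]); return c["origin"]+r*(z-c["origin"][2])/r[2]
for u,v in((323,135.3),(323,83.5),(322.5,27),(323,178),(323,162.5)): print(bp(u,v,.0515).round(4))
X=np.load("w3.npz")["X"]; 
ok=(abs(X[...,2]-.051)<.006); ok[:,:290]=0; ok[:,350:]=0; ok[195:]=0
T=X[ok][:,:2]; a=np.radians(120); ex=np.array([np.cos(a),np.sin(a)]); ey=np.array([np.sin(a),-np.cos(a)])
s=T@ex; w=T@ey
print("axis w",(np.percentile(w[s>s.min()+.05],[.5,99.5])*1e3).round(1),"s min",(np.percentile(s,.3)*1e3).round(1))
W=np.histogram(s[abs(w-np.median(w))>.014]*1e3,bins=np.arange(-70,20,2));print(W[0][:40],)
b=s[abs(w-np.median(w))>.014].min();print("body start s",b, "pocket1 =",ex*(b+.030)+ey*np.percentile(w[s>s.min()+.05],[.5,99.5]).mean())
E
```

```text
[0.5653 0.2527 0.0515]
[0.5382 0.3    0.0515]
[0.5107 0.3469 0.0515]
[0.5896 0.2103 0.0515]
[0.5805 0.2261 0.0515]
axis w [593.  638.5] s min -122.8
[32 32 27 20 32 32 32 32 32 16 32 31 32 31 32 32 30 21 29 33 34 36 36 36
 36 36 34 35 35 34 34 33 31 33 32 32 32 32 32 32]
body start s -0.09341559658817304 pocket1 = [0.56497606 0.25296306]
```

Call:
step_arm(steps=[{"jaw": 0,"tx": 0.03,"ty": 0,"tz": 0,"ax": 0,"ay": 0,"az": 0},{"jaw": 0,"tx": 0.05,"ty": 0,"tz": 0.01,"ax": 0,"ay": 0,"az": 0},{"jaw": 0,"tx": 0.0537,"ty": 0,"tz": 0.04,"ax": 0,"ay": 0,"az": 0},{"jaw": 0,"tx": 0.0537,"ty": 0,"tz": 0.065,"ax": 0,"ay": 0,"az": 0},{"jaw": 0,"tx": 0.0537,"ty": 0,"tz": 0.075,"ax": 0,"ay": 0,"az": 0},{"jaw": 0,"tx": 0.0537,"ty": 0,"tz": 0.075,"ax": 0,"ay": 0,"az": 0},{"jaw": 0,"tx": 0.0537,"ty": 0,"tz": 0.075,"ax": 0,"ay": 0,"az": 0}])

```text
time: 6.2
tool_pos: [0.569, 0.2462, 0.1353]
ee_rot: [3.14, 0.001, 2.091]
wrist_force: [1.4, -0.2, 0.5]
width: 0.0254
```

```bash
python3 look.py w4 pin1_head; python3 -c "
from h import *
go([.565+.0031,.2528-.0053,.067],120)"
```

```text
t=6.20 pos [0.569  0.2462 0.1353] rot [1.7992e+02 4.0000e-02 1.1979e+02] F [ 1.4 -0.2  0.5] w 0.0254 
 GO t [-0.3977 -0.3323 -0.1148] a [1.600e-03 2.000e-04 7.119e-01]
pin1_head 0.8 [301.9, 203.5, 343.5, 268.2] z [0.088 0.154 0.156] top [566.3 251.7  24.3  25.6  28.4] [0.5658 0.2527 0.1545] 1501
t=6.30 pos [0.5695 0.2467 0.1362] rot [1.7982e+02 6.0000e-02 1.1982e+02] F [ 0.2  0.4 -0.1] w 0.0253 
 GO t [ 0.0014 -0.001   0.0692] a [ 0.0032  0.0011 -0.0032]
```

Call:
step_arm(steps=[{"jaw": 0,"tx": 0.0014,"ty": -0.0006,"tz": 0.003,"ax": 0,"ay": 0,"az": 0},{"jaw": 0,"tx": 0.0014,"ty": -0.0006,"tz": 0.012,"ax": 0,"ay": 0,"az": 0},{"jaw": 0,"tx": 0.0014,"ty": -0.0006,"tz": 0.022,"ax": 0,"ay": 0,"az": 0},{"jaw": 0,"tx": 0.0014,"ty": -0.0006,"tz": 0.032,"ax": 0,"ay": 0,"az": 0},{"jaw": 0,"tx": 0.0014,"ty": -0.0006,"tz": 0.042,"ax": 0,"ay": 0,"az": 0},{"jaw": 0,"tx": 0.0014,"ty": -0.0006,"tz": 0.052,"ax": 0,"ay": 0,"az": 0},{"jaw": 0,"tx": 0.0014,"ty": -0.0006,"tz": 0.062,"ax": 0,"ay": 0,"az": 0},{"jaw": 0,"tx": 0.0014,"ty": -0.0006,"tz": 0.065,"ax": 0,"ay": 0,"az": 0}])

```text
time: 7.1
tool_pos: [0.5675, 0.2473, 0.0691]
ee_rot: [3.141, 0.001, 2.091]
wrist_force: [-0.2, -0.3, -0.7]
width: 0.0254
```

Call:
step_arm(steps=[{"jaw": 0,"tx": 0,"ty": 0,"tz": 0.0015,"ax": 0,"ay": 0,"az": 0},{"jaw": 0.45,"tx": 0,"ty": 0,"tz": 0.0015,"ax": 0,"ay": 0,"az": 0},{"jaw": 0.45,"tx": 0,"ty": 0,"tz": 0.0015,"ax": 0,"ay": 0,"az": 0},{"jaw": 0.45,"tx": 0,"ty": 0,"tz": 0.0015,"ax": 0,"ay": 0,"az": 0},{"jaw": 0.45,"tx": 0,"ty": 0,"tz": -0.02,"ax": 0,"ay": 0,"az": 0},{"jaw": 0.45,"tx": 0,"ty": 0,"tz": -0.06,"ax": 0,"ay": 0,"az": 0},{"jaw": 0.45,"tx": 0,"ty": 0,"tz": -0.1,"ax": 0,"ay": 0,"az": 0},{"jaw": 0.45,"tx": 0,"ty": 0,"tz": -0.12,"ax": 0,"ay": 0,"az": 0}])

```text
time: 7.9
tool_pos: [0.569, 0.2479, 0.1946]
ee_rot: [3.134, 0.002, 2.091]
wrist_force: [-0.1, -0.7, -0.0]
width: 0.042
```

```bash
python3 look.py w5 pin1_head; python3 -c "
from h import *
go([.526,-.10,.23],79)"
```

```text
t=7.90 pos [0.569  0.2479 0.1946] rot [1.7956e+02 1.1000e-01 1.1982e+02] F [-0.1 -0.7 -0. ] w 0.042 
 GO t [-0.399  -0.3331 -0.0572] a [ 0.0081 -0.0009  0.7124]
pin1_head 0.84 [308.0, 175.6, 333.9, 212.3] z [0.053 0.085 0.087] top [564.9 252.7  24.8  24.7  76.2] [0.5648 0.2531 0.0855] 499
t=8.00 pos [0.5697 0.2482 0.1948] rot [1.7941e+02 1.4000e-01 1.1982e+02] F [ 1.5 -0.   0.5] w 0.042 
 GO t [-0.2804 -0.2107 -0.0367] a [ 0.0107 -0.0012  0.7124]
```

Call:
step_arm(steps=[{"jaw": 0.6,"tx": -0.03,"ty": -0.025,"tz": -0.035,"ax": 0.01,"ay": 0,"az": 0.1},{"jaw": 0.6,"tx": -0.065,"ty": -0.055,"tz": -0.035,"ax": 0.01,"ay": 0,"az": 0.2},{"jaw": 0.6,"tx": -0.1,"ty": -0.085,"tz": -0.035,"ax": 0.01,"ay": 0,"az": 0.3},{"jaw": 0.6,"tx": -0.137,"ty": -0.115,"tz": -0.035,"ax": 0.01,"ay": 0,"az": 0.4},{"jaw": 0.6,"tx": -0.174,"ty": -0.145,"tz": -0.035,"ax": 0.01,"ay": 0,"az": 0.5},{"jaw": 0.6,"tx": -0.21,"ty": -0.175,"tz": -0.035,"ax": 0.01,"ay": 0,"az": 0.6},{"jaw": 0.6,"tx": -0.24,"ty": -0.2,"tz": -0.035,"ax": 0.01,"ay": 0,"az": 0.69},{"jaw": 0.6,"tx": -0.2487,"ty": -0.2056,"tz": -0.035,"ax": 0.01,"ay": 0,"az": 0.7124}])

```text
time: 8.8
tool_pos: [0.5132, -0.0732, 0.2264]
ee_rot: [-3.139, -0.0, 1.372]
wrist_force: [0.4, 0.2, -0.4]
width: 0.0561
```

```bash
python3 look.py w6 pin2_head case bar_mid; python3 -c "
from h import *
go([.526,-.005,.074],79)"
```

```text
t=8.80 pos [ 0.5132 -0.0732  0.2264] rot [-1.7985e+02 -1.0000e-02  7.8630e+01] F [ 0.4  0.2 -0.4] w 0.0561 
 GO t [-0.1939  0.0031 -0.0236] a [-0.0027 -0.0002 -0.0064]
pin2_head 0.74 [308.9, 119.3, 335.1, 141.4] z [0.092 0.094 0.095] top [526.6  -6.3  23.2  23.9  33.4] [ 0.5265 -0.0062  0.0936] 453
case 0.63 [247.4, 83.1, 399.8, 358.5] z [0.002 0.059 0.061] top [ 501.1 -136.6  363.6  166.4   78.9] [ 0.5137 -0.0729  0.0592] 16577
bar_mid 0.97 [317.6, 167.6, 332.0, 290.8] z [0.022 0.023 0.025] top [ 501.9 -145.2  188.2   19.9   77.7] [ 0.5031 -0.1385  0.0234] 1782
t=9.00 pos [ 0.5146 -0.069   0.2274] rot [-1.7992e+02 -1.4000e-01  7.9080e+01] F [-0.2  0.8 -0.7] w 0.0562 
 GO t [ 0.0646 -0.0007  0.1535] a [-0.0014 -0.0024  0.0014]
```

Call:
step_arm(steps=[{"jaw": 0.6,"tx": 0.04,"ty": 0,"tz": 0.02,"ax": 0,"ay": 0,"az": 0},{"jaw": 0.6,"tx": 0.06,"ty": 0,"tz": 0.06,"ax": 0,"ay": 0,"az": 0},{"jaw": 0.6,"tx": 0.0635,"ty": 0,"tz": 0.1,"ax": 0,"ay": 0,"az": 0},{"jaw": 0.6,"tx": 0.0635,"ty": 0,"tz": 0.13,"ax": 0,"ay": 0,"az": 0},{"jaw": 0.6,"tx": 0.0635,"ty": 0,"tz": 0.147,"ax": 0,"ay": 0,"az": 0},{"jaw": 0.6,"tx": 0.0635,"ty": 0,"tz": 0.153,"ax": 0,"ay": 0,"az": 0},{"jaw": 0.6,"tx": 0.0635,"ty": 0,"tz": 0.153,"ax": 0,"ay": 0,"az": 0},{"jaw": 0.6,"tx": 0.0635,"ty": 0,"tz": 0.153,"ax": 0,"ay": 0,"az": 0}])

```text
time: 9.8
tool_pos: [0.5274, -0.0056, 0.0758]
ee_rot: [3.141, -0.003, 1.382]
wrist_force: [-0.4, 0.1, 0.1]
width: 0.0567
```

```bash
python3 -c "
from h import *
go([.5266,-.0063,.074],79)"
```

```text
t=9.80 pos [ 0.5274 -0.0056  0.0758] rot [ 1.7995e+02 -1.6000e-01  7.9160e+01] F [-0.4  0.1  0.1] w 0.0567 
 GO t [-0.0009 -0.0007  0.0018] a [ 0.0008 -0.0027  0.0028]
```

Close the jaws, lift the pin and head for the block.

Call:
step_arm(steps=[{"jaw": 0,"tx": -0.0009,"ty": -0.0005,"tz": 0.0018,"ax": 0,"ay": 0,"az": 0},{"jaw": 0,"tx": -0.0009,"ty": -0.0005,"tz": 0.0018,"ax": 0,"ay": 0,"az": 0},{"jaw": 0,"tx": -0.0009,"ty": -0.0005,"tz": 0.0018,"ax": 0,"ay": 0,"az": 0},{"jaw": 0,"tx": -0.0009,"ty": -0.0005,"tz": 0.0018,"ax": 0,"ay": 0,"az": 0},{"jaw": 0,"tx": -0.0009,"ty": -0.0005,"tz": 0.0018,"ax": 0,"ay": 0,"az": 0},{"jaw": 0,"tx": -0.0009,"ty": -0.0005,"tz": 0.0018,"ax": 0,"ay": 0,"az": 0}])

```text
time: 10.4
tool_pos: [0.5269, -0.0065, 0.0743]
ee_rot: [3.14, -0.003, 1.381]
wrist_force: [-0.5, 0.2, 2.6]
width: 0.0254
```

Call:
step_arm(steps=[{"jaw": 0,"tx": 0,"ty": 0,"tz": -0.03,"ax": 0,"ay": 0,"az": 0},{"jaw": 0,"tx": 0,"ty": 0,"tz": -0.06,"ax": 0,"ay": 0,"az": 0},{"jaw": 0,"tx": 0,"ty": 0,"tz": -0.1,"ax": 0,"ay": 0,"az": 0},{"jaw": 0,"tx": 0,"ty": 0,"tz": -0.135,"ax": 0,"ay": 0,"az": 0},{"jaw": 0,"tx": 0,"ty": 0,"tz": -0.15,"ax": 0,"ay": 0,"az": 0},{"jaw": 0,"tx": 0,"ty": 0,"tz": -0.15,"ax": 0,"ay": 0,"az": 0}])

```text
time: 11.0
tool_pos: [0.5278, -0.007, 0.2267]
ee_rot: [3.135, -0.003, 1.381]
wrist_force: [-0.4, 0.3, -0.7]
width: 0.0257
```

```bash
python3 -c "
from h import *
go([.566,.249,.21],120)"
```

```text
t=11.00 pos [ 0.5278 -0.007   0.2267] rot [ 1.7964e+02 -1.7000e-01  7.9150e+01] F [-0.4  0.3 -0.7] w 0.0257 
 GO t [ 0.2586 -0.0108  0.0174] a [ 7.100e-03 -7.000e-04 -7.129e-01]
```

Call:
step_arm(steps=[{"jaw": 0,"tx": 0.035,"ty": -0.006,"tz": 0.01,"ax": 0.007,"ay": 0,"az": -0.09},{"jaw": 0,"tx": 0.08,"ty": -0.013,"tz": 0.01,"ax": 0.007,"ay": 0,"az": -0.19},{"jaw": 0,"tx": 0.125,"ty": -0.02,"tz": 0.01,"ax": 0.007,"ay": 0,"az": -0.3},{"jaw": 0,"tx": 0.17,"ty": -0.027,"tz": 0.01,"ax": 0.007,"ay": 0,"az": -0.41},{"jaw": 0,"tx": 0.215,"ty": -0.034,"tz": 0.01,"ax": 0.007,"ay": 0,"az": -0.52},{"jaw": 0,"tx": 0.26,"ty": -0.041,"tz": 0.01,"ax": 0.007,"ay": 0,"az": -0.62},{"jaw": 0,"tx": 0.295,"ty": -0.0465,"tz": 0.01,"ax": 0.007,"ay": 0,"az": -0.7},{"jaw": 0,"tx": 0.3034,"ty": -0.0478,"tz": 0.01,"ax": 0.007,"ay": 0,"az": -0.713}])

```text
time: 11.8
tool_pos: [0.5362, 0.3032, 0.2131]
ee_rot: [-3.136, -0.002, 2.1]
wrist_force: [-0.9, -0.2, 0.4]
width: 0.0254
```

```bash
python3 look.py w7 pin2_head; python3 -c "
from h import *
go([.538,.300,.14],120)"
```

```text
t=11.80 pos [0.5362 0.3032 0.2131] rot [-1.7968e+02 -1.4000e-01  1.2033e+02] F [-0.9 -0.2  0.4] w 0.0254 
 GO t [-0.46   -0.3369 -0.0362] a [-6.100e-03 -3.000e-04  7.213e-01]
pin2_head 0.67 [300.9, 209.6, 347.5, 272.4] z [0.161 0.232 0.234] top [536.9 303.7  25.2  25.5  69.4] [0.5361 0.3049 0.2319] 1513
t=11.90 pos [0.5369 0.3006 0.214 ] rot [-1.7972e+02 -4.0000e-02  1.2009e+02] F [ 0.4  0.1 -0.1] w 0.0252 
 GO t [-0.0011  0.001   0.074 ] a [-0.0049 -0.0008  0.0016]
```

Call:
step_arm(steps=[{"jaw": 0,"tx": -0.0012,"ty": 0,"tz": 0.03,"ax": -0.005,"ay": 0,"az": 0},{"jaw": 0,"tx": -0.0012,"ty": 0,"tz": 0.06,"ax": -0.005,"ay": 0,"az": 0},{"jaw": 0,"tx": -0.0012,"ty": 0,"tz": 0.075,"ax": -0.005,"ay": 0,"az": 0},{"jaw": 0,"tx": -0.0012,"ty": 0,"tz": 0.078,"ax": -0.005,"ay": 0,"az": 0},{"jaw": 0,"tx": -0.0012,"ty": 0,"tz": 0.078,"ax": -0.005,"ay": 0,"az": 0},{"jaw": 0,"tx": -0.0012,"ty": 0,"tz": 0.078,"ax": -0.005,"ay": 0,"az": 0}])

```text
time: 12.5
tool_pos: [0.5382, 0.2993, 0.138]
ee_rot: [3.138, -0.0, 2.095]
wrist_force: [-0.4, -0.7, -0.0]
width: 0.0253
```

```bash
python3 look.py w8 pin2_head pin1_head; python3 -c "
from h import *
go([.538,.300,.0675],120)"
```

```text
t=12.50 pos [0.5382 0.2993 0.138 ] rot [ 1.7982e+02 -2.0000e-02  1.2005e+02] F [-0.4 -0.7 -0. ] w 0.0253 
 GO t [-0.4575 -0.3338 -0.1132] a [ 0.0029 -0.0014  0.7164]
pin2_head 0.98 [303.1, 209.3, 347.4, 273.8] z [0.088 0.157 0.159] top [538.4 300.2  25.5  24.7   9. ] [0.5378 0.3011 0.1568] 1494
pin2_head 0.33 [296.6, 110.1, 345.6, 289.4] z [0.003 0.051 0.053] top [539.8 296.2  46.  179.   30. ] [0.5231 0.3254 0.0513] 5685
t=12.65 pos [0.5381 0.2997 0.1379] rot [ 1.7981e+02 -2.0000e-02  1.2008e+02] F [ 0.1 -0.1 -0.6] w 0.0254 
 GO t [ 0.0003 -0.0001  0.0704] a [ 0.0032 -0.0004  0.0014]
```

Aligned to within 0.5 mm; inserting, then releasing.

Call:
step_arm(steps=[{"jaw": 0,"tx": 0,"ty": 0,"tz": 0.004,"ax": 0,"ay": 0,"az": 0},{"jaw": 0,"tx": 0,"ty": 0,"tz": 0.014,"ax": 0,"ay": 0,"az": 0},{"jaw": 0,"tx": 0,"ty": 0,"tz": 0.024,"ax": 0,"ay": 0,"az": 0},{"jaw": 0,"tx": 0,"ty": 0,"tz": 0.034,"ax": 0,"ay": 0,"az": 0},{"jaw": 0,"tx": 0,"ty": 0,"tz": 0.044,"ax": 0,"ay": 0,"az": 0},{"jaw": 0,"tx": 0,"ty": 0,"tz": 0.054,"ax": 0,"ay": 0,"az": 0},{"jaw": 0,"tx": 0,"ty": 0,"tz": 0.064,"ax": 0,"ay": 0,"az": 0},{"jaw": 0,"tx": 0,"ty": 0,"tz": 0.067,"ax": 0,"ay": 0,"az": 0}])

```text
time: 13.45
tool_pos: [0.5373, 0.2994, 0.0689]
ee_rot: [3.141, -0.001, 2.096]
wrist_force: [-1.2, 0.6, -1.1]
width: 0.0253
```

Call:
step_arm(steps=[{"jaw": 0,"tx": 0,"ty": 0,"tz": 0.001,"ax": 0,"ay": 0,"az": 0},{"jaw": 0.45,"tx": 0,"ty": 0,"tz": 0.001,"ax": 0,"ay": 0,"az": 0},{"jaw": 0.45,"tx": 0,"ty": 0,"tz": 0.001,"ax": 0,"ay": 0,"az": 0},{"jaw": 0.45,"tx": 0,"ty": 0,"tz": 0.001,"ax": 0,"ay": 0,"az": 0},{"jaw": 0.45,"tx": 0,"ty": 0,"tz": -0.02,"ax": 0,"ay": 0,"az": 0},{"jaw": 0.45,"tx": 0,"ty": 0,"tz": -0.06,"ax": 0,"ay": 0,"az": 0},{"jaw": 0.45,"tx": 0,"ty": 0,"tz": -0.1,"ax": 0,"ay": 0,"az": 0},{"jaw": 0.45,"tx": 0,"ty": 0,"tz": -0.12,"ax": 0,"ay": 0,"az": 0}])

```text
time: 14.25
tool_pos: [0.5389, 0.3001, 0.1943]
ee_rot: [3.134, 0.0, 2.096]
wrist_force: [-0.1, 0.3, 0.7]
width: 0.0423
```

```bash
python3 look.py w9 pin2_head; python3 -c "
from h import *
go([.50,-.19,.20],77.7)"
```

```text
t=14.25 pos [0.5389 0.3001 0.1943] rot [179.54   0.   120.08] F [-0.1  0.3  0.7] w 0.0423 
 GO t [-0.4576 -0.335  -0.0584] a [ 0.0077 -0.0028  0.7171]
pin2_head 0.95 [309.0, 178.9, 332.7, 212.1] z [0.057 0.085 0.087] top [538.5 300.1  23.4  25.   30.3] [0.5377 0.3008 0.0855] 474
t=14.35 pos [0.5395 0.3004 0.1944] rot [1.7941e+02 2.0000e-02 1.2009e+02] F [-0.4 -0.3  0. ] w 0.0421 
 GO t [-0.4045 -0.2799 -0.0083] a [ 0.01   -0.0034  0.7398]
```

Call:
step_arm(steps=[{"jaw": 0.5,"tx": -0.02,"ty": -0.014,"tz": -0.008,"ax": 0.01,"ay": 0,"az": 0.04},{"jaw": 0.5,"tx": -0.06,"ty": -0.042,"tz": -0.008,"ax": 0.01,"ay": 0,"az": 0.12},{"jaw": 0.5,"tx": -0.1,"ty": -0.07,"tz": -0.008,"ax": 0.01,"ay": 0,"az": 0.2},{"jaw": 0.5,"tx": -0.14,"ty": -0.097,"tz": -0.008,"ax": 0.01,"ay": 0,"az": 0.28},{"jaw": 0.5,"tx": -0.18,"ty": -0.125,"tz": -0.008,"ax": 0.01,"ay": 0,"az": 0.37},{"jaw": 0.5,"tx": -0.22,"ty": -0.153,"tz": -0.008,"ax": 0.01,"ay": 0,"az": 0.46},{"jaw": 0.5,"tx": -0.26,"ty": -0.181,"tz": -0.008,"ax": 0.01,"ay": 0,"az": 0.55},{"jaw": 0.5,"tx": -0.29,"ty": -0.202,"tz": -0.008,"ax": 0.01,"ay": 0,"az": 0.63}])

```text
time: 15.15
tool_pos: [0.5087, -0.0543, 0.1986]
ee_rot: [-3.138, -0.002, 1.461]
wrist_force: [-0.6, 0.1, 0.3]
width: 0.0467
```

```bash
python3 -c "
from h import *
go([.5035,-.136,.20],77.7)"
```

```text
t=15.15 pos [ 0.5087 -0.0543  0.1986] rot [-1.7981e+02 -1.4000e-01  8.3700e+01] F [-0.6  0.1  0.3] w 0.0467 
 GO t [-0.0817  0.0038 -0.0017] a [-0.0034 -0.0023  0.1047]
```

Call:
step_arm(steps=[{"jaw": 0.5,"tx": -0.03,"ty": 0.0015,"tz": 0,"ax": -0.003,"ay": 0,"az": 0.04},{"jaw": 0.5,"tx": -0.06,"ty": 0.003,"tz": 0,"ax": -0.003,"ay": 0,"az": 0.08},{"jaw": 0.5,"tx": -0.077,"ty": 0.0038,"tz": 0,"ax": -0.003,"ay": 0,"az": 0.1},{"jaw": 0.5,"tx": -0.0817,"ty": 0.0038,"tz": 0,"ax": -0.003,"ay": 0,"az": 0.105},{"jaw": 0.5,"tx": -0.0817,"ty": 0.0038,"tz": 0,"ax": -0.003,"ay": 0,"az": 0.105},{"jaw": 0.5,"tx": -0.0817,"ty": 0.0038,"tz": 0,"ax": -0.003,"ay": 0,"az": 0.105}])

```text
time: 15.75
tool_pos: [0.5033, -0.1351, 0.1976]
ee_rot: [-3.14, -0.003, 1.357]
wrist_force: [-0.2, 0.1, -0.2]
width: 0.0469
```

```bash
python3 look.py w10 bar_mid case; python3 -c "
from h import *
go([.5035,-.136,.015],77.7)"; 
```

```text
t=15.75 pos [ 0.5033 -0.1351  0.1976] rot [-1.799e+02 -1.700e-01  7.774e+01] F [-0.2  0.1 -0.2] w 0.0469 
 GO t [-0.1312  0.0026 -0.0528] a [-0.0017 -0.003  -0.022 ]
case 0.56 [231.7, 7.3, 402.0, 335.1] z [0.002 0.059 0.061] top [ 501.2 -136.2  363.4  166.9   78.9] [ 0.5169 -0.0558  0.0592] 23474
t=15.90 pos [ 0.5036 -0.1349  0.1982] rot [-1.7996e+02 -1.4000e-01  7.7780e+01] F [ 0.3 -0.   0.8] w 0.0472 
 GO t [-0.0015  0.0003  0.1832] a [-0.0007 -0.0025  0.0014]
```

View pics/w10.png

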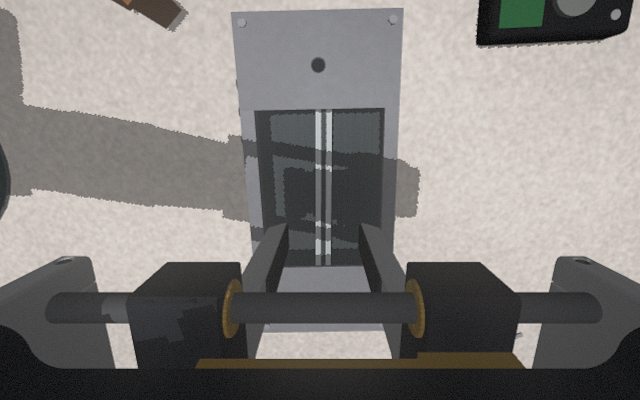

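The bar runs at u≈324, from (324,108) to (324,266) in the picture, and is centred between the fingers. Descending.

Call:
step_arm(steps=[{"jaw": 0.5,"tx": 0,"ty": 0,"tz": 0.05,"ax": 0,"ay": -0.0025,"az": 0},{"jaw": 0.5,"tx": 0,"ty": 0,"tz": 0.1,"ax": 0,"ay": -0.0025,"az": 0},{"jaw": 0.5,"tx": 0,"ty": 0,"tz": 0.14,"ax": 0,"ay": -0.0025,"az": 0},{"jaw": 0.5,"tx": 0,"ty": 0,"tz": 0.165,"ax": 0,"ay": -0.0025,"az": 0},{"jaw": 0.5,"tx": 0,"ty": 0,"tz": 0.177,"ax": 0,"ay": -0.0025,"az": 0},{"jaw": 0.5,"tx": 0,"ty": 0,"tz": 0.181,"ax": 0,"ay": -0.0025,"az": 0},{"jaw": 0.5,"tx": 0,"ty": 0,"tz": 0.181,"ax": 0,"ay": -0.0025,"az": 0},{"jaw": 0.5,"tx": 0,"ty": 0,"tz": 0.181,"ax": 0,"ay": -0.0025,"az": 0}])

```text
time: 16.7
tool_pos: [0.5051, -0.1349, 0.0192]
ee_rot: [3.139, 0.001, 1.358]
wrist_force: [-0.9, 0.6, 0.6]
width: 0.0473
```

```bash
python3 -c "
from h import *
go([.5035,-.136,.0145],77.7)"; 
```

```text
t=16.70 pos [ 0.5051 -0.1349  0.0192] rot [1.7983e+02 3.0000e-02 7.7800e+01] F [-0.9  0.6  0.6] w 0.0473 
 GO t [-0.0014 -0.0013  0.0047] a [0.003  0.0006 0.0017]
```

Down another 4 mm, then close.

Call:
step_arm(steps=[{"jaw": 0.5,"tx": 0,"ty": -0.001,"tz": 0.004,"ax": 0,"ay": 0,"az": 0},{"jaw": 0.5,"tx": 0,"ty": -0.001,"tz": 0.004,"ax": 0,"ay": 0,"az": 0},{"jaw": 0,"tx": 0,"ty": -0.001,"tz": 0.004,"ax": 0,"ay": 0,"az": 0},{"jaw": 0,"tx": 0,"ty": -0.001,"tz": 0.004,"ax": 0,"ay": 0,"az": 0},{"jaw": 0,"tx": 0,"ty": -0.001,"tz": 0.004,"ax": 0,"ay": 0,"az": 0},{"jaw": 0,"tx": 0,"ty": -0.001,"tz": 0.004,"ax": 0,"ay": 0,"az": 0},{"jaw": 0,"tx": 0,"ty": -0.001,"tz": 0.004,"ax": 0,"ay": 0,"az": 0},{"jaw": 0,"tx": 0,"ty": -0.001,"tz": 0.004,"ax": 0,"ay": 0,"az": 0}])

```text
time: 17.5
tool_pos: [0.5039, -0.1347, 0.0153]
ee_rot: [3.139, 0.001, 1.358]
wrist_force: [-1.7, 0.6, 2.2]
width: 0.0197
```

Call:
step_arm(steps=[{"jaw": 0,"tx": 0,"ty": 0,"tz": -0.003,"ax": 0,"ay": 0,"az": 0},{"jaw": 0,"tx": 0,"ty": 0,"tz": -0.004,"ax": 0,"ay": 0,"az": 0},{"jaw": 0,"tx": 0,"ty": 0,"tz": -0.004,"ax": 0,"ay": 0,"az": 0}])

```text
time: 17.8
tool_pos: [0.504, -0.1347, 0.0193]
ee_rot: [3.139, 0.001, 1.358]
wrist_force: [0.2, 0.0, -1.8]
width: 0.02
```

```bash
python3 -c "
from h import *
go([.5035,-.136,.0145],78.9)"; 
```

```text
t=17.80 pos [ 0.504  -0.1347  0.0193] rot [1.7985e+02 3.0000e-02 7.7800e+01] F [ 0.2  0.  -1.8] w 0.02 
 GO t [-0.0014 -0.0002  0.0048] a [ 0.0027  0.0006 -0.0192]
```

Call:
step_arm(steps=[{"jaw": 0,"tx": -0.008,"ty": 0,"tz": 0,"ax": 0,"ay": 0,"az": -0.01},{"jaw": 0,"tx": -0.016,"ty": 0,"tz": 0,"ax": 0,"ay": 0,"az": -0.019},{"jaw": 0,"tx": -0.024,"ty": 0,"tz": 0,"ax": 0,"ay": 0,"az": -0.019},{"jaw": 0,"tx": -0.032,"ty": 0,"tz": 0,"ax": 0,"ay": 0,"az": -0.019},{"jaw": 0,"tx": -0.039,"ty": 0,"tz": 0,"ax": 0,"ay": 0,"az": -0.019},{"jaw": 0,"tx": -0.042,"ty": 0,"tz": 0,"ax": 0,"ay": 0,"az": -0.019},{"jaw": 0,"tx": -0.042,"ty": 0,"tz": 0,"ax": 0,"ay": 0,"az": -0.019},{"jaw": 0,"tx": -0.042,"ty": 0,"tz": 0,"ax": 0,"ay": 0,"az": -0.019}])

```text
time: 18.6
tool_pos: [0.4951, -0.1757, 0.0193]
ee_rot: [3.139, 0.0, 1.377]
wrist_force: [1.3, 0.3, -2.0]
width: 0.0199
```

```bash
python3 - <<'E'
from h import *
go([.5035,-.136,.0145],78.9)
p,d,c=shot("wrist"); X=cloud(d,c); cv2.imwrite("pics/w11.png",p[:,:,::-1])
for s in silhouettes("wrist","bar_mid"): print(s["confidence"],s["rect"],np.percentile(X[s["pixels"]],[2,50,98],axis=0).round(4).tolist())
s=np.array([np.cos(np.radians(78.9)),np.sin(np.radians(78.9))]); C=np.array([.5012,-.1363])
for n,y in(("lip",90),):print(proj(np.r_[C+s*.09,.06],c))
E
```

```text
t=18.60 pos [ 0.4951 -0.1757  0.0193] rot [1.7985e+02 2.0000e-02 7.8870e+01] F [ 1.3  0.3 -2. ] w 0.0199 
 GO t [0.0405 0.0006 0.0048] a [ 0.0026  0.0004 -0.0005]
0.79 [306.3, 27.2, 341.9, 348.5] [[0.4794, -0.2435, 0.0258], [0.5057, -0.124, 0.0273], [0.5246, -0.0595, 0.0287]]
[[317.78591433 -26.70683805]]
```

View pics/w11.png

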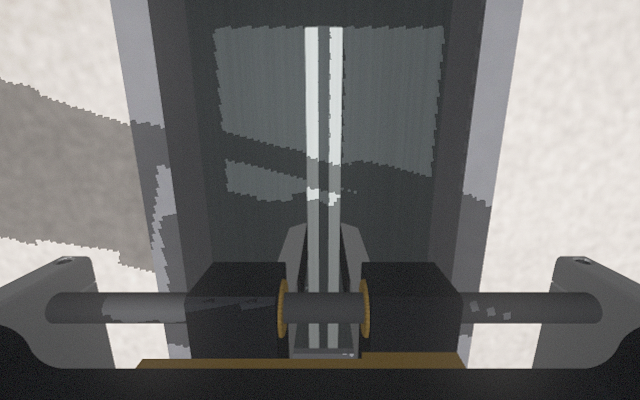

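End 1 shows at row 27, about 9 mm short of the lip, so it is inside the opening. Now I'll tilt 16° about the hidden end, raising end 1.

Call:
step_arm(steps=[{"jaw": 0,"tx": -0.0006,"ty": 0,"tz": -0.005,"ax": 0,"ay": 0.044,"az": 0},{"jaw": 0,"tx": -0.0015,"ty": 0,"tz": -0.0105,"ax": 0,"ay": 0.087,"az": 0},{"jaw": 0,"tx": -0.0026,"ty": 0,"tz": -0.0155,"ax": 0,"ay": 0.131,"az": 0},{"jaw": 0,"tx": -0.0039,"ty": 0,"tz": -0.0206,"ax": 0,"ay": 0.1745,"az": 0},{"jaw": 0,"tx": -0.0055,"ty": 0,"tz": -0.0257,"ax": 0,"ay": 0.218,"az": 0},{"jaw": 0,"tx": -0.0071,"ty": 0,"tz": -0.0305,"ax": 0,"ay": 0.26,"az": 0},{"jaw": 0,"tx": -0.0079,"ty": 0,"tz": -0.0326,"ax": 0,"ay": 0.279,"az": 0},{"jaw": 0,"tx": -0.0079,"ty": 0,"tz": -0.0326,"ax": 0,"ay": 0.279,"az": 0}])

```text
time: 19.5
tool_pos: [0.4936, -0.1838, 0.0519]
ee_rot: [3.139, -0.278, 1.377]
wrist_force: [-0.2, 1.2, -1.8]
width: 0.0197
```

```bash
python3 - <<'E'
from h import *
go([.5035,-.136,.0145],78.9,16)
p,d,c=shot("wrist"); X=cloud(d,c); cv2.imwrite("pics/w12.png",p[:,:,::-1])
s=np.array([np.cos(np.radians(78.9)),np.sin(np.radians(78.9))]); C=np.array([.5012,-.1363])
for q in silhouettes("wrist","bar_mid"):
    P=X[q["pixels"]&(d>0)]; a=(P[:,:2]-C)@s; print(q["confidence"],q["rect"],"s",np.percentile(a,[2,98]).round(4),"fit z=k s+b",np.polyfit(a[a>0],P[a>0,2],1).round(4))
E
```

```text
t=19.50 pos [ 0.4936 -0.1838  0.0519] rot [179.83 -15.93  78.9 ] F [-0.2  1.2 -1.8] w 0.0197 
 GO t [0.0366 0.0004 0.0494] a [0.0029 0.0013 0.    ]
0.6 [306.6, 26.3, 342.9, 292.0] s [-0.0764  0.0639] fit z=k s+b [0.2375 0.0751]
```

Call:
step_arm(steps=[{"jaw": 0,"tx": 0.015,"ty": 0,"tz": 0,"ax": 0,"ay": 0,"az": 0},{"jaw": 0,"tx": 0.03,"ty": 0,"tz": 0,"ax": 0,"ay": 0,"az": 0},{"jaw": 0,"tx": 0.045,"ty": 0,"tz": 0,"ax": 0,"ay": 0,"az": 0},{"jaw": 0,"tx": 0.06,"ty": 0,"tz": 0,"ax": 0,"ay": 0,"az": 0},{"jaw": 0,"tx": 0.075,"ty": 0,"tz": 0,"ax": 0,"ay": 0,"az": 0},{"jaw": 0,"tx": 0.09,"ty": 0,"tz": 0,"ax": 0,"ay": 0,"az": 0},{"jaw": 0,"tx": 0.1,"ty": 0,"tz": 0,"ax": 0,"ay": 0,"az": 0},{"jaw": 0,"tx": 0.1,"ty": 0,"tz": 0,"ax": 0,"ay": 0,"az": 0}])

```text
time: 20.4
tool_pos: [0.5123, -0.0872, 0.0798]
ee_rot: [3.138, -0.278, 1.38]
wrist_force: [-0.0, -0.8, -2.6]
width: 0.0196
```

```bash
python3 - <<'E'
from h import *
P=get_obs()["tool_pos"]
go(P+[0,0,.14],78.9,16)
s=np.array([np.cos(np.radians(78.9)),np.sin(np.radians(78.9))]); C=np.array([.5012,-.1363]); print("TCP s",(P[:2]-C)@s)
E
```

```text
t=20.40 pos [ 0.5123 -0.0872  0.0798] rot [179.8  -15.94  79.09] F [-0.  -0.8 -2.6] w 0.0196 
 GO t [ 0.0384  0.0005 -0.1346] a [0.0026 0.0011 0.0031]
TCP s 0.05030255876490254
```

End 2 is now at s ≈ −0.066, inside the opening, with low forces. Lift straight up 0.17 m.

Call:
step_arm(steps=[{"jaw": 0,"tx": 0.005,"ty": 0,"tz": -0.0173,"ax": 0,"ay": 0,"az": 0},{"jaw": 0,"tx": 0.012,"ty": 0,"tz": -0.042,"ax": 0,"ay": 0,"az": 0},{"jaw": 0,"tx": 0.0193,"ty": 0,"tz": -0.0673,"ax": 0,"ay": 0,"az": 0},{"jaw": 0,"tx": 0.0275,"ty": 0,"tz": -0.096,"ax": 0,"ay": 0,"az": 0},{"jaw": 0,"tx": 0.0357,"ty": 0,"tz": -0.125,"ax": 0,"ay": 0,"az": 0},{"jaw": 0,"tx": 0.0426,"ty": 0,"tz": -0.149,"ax": 0,"ay": 0,"az": 0},{"jaw": 0,"tx": 0.0466,"ty": 0,"tz": -0.1635,"ax": 0,"ay": 0,"az": 0},{"jaw": 0,"tx": 0.0466,"ty": 0,"tz": -0.1635,"ax": 0,"ay": 0,"az": 0}])

```text
time: 21.2
tool_pos: [0.5126, -0.088, 0.252]
ee_rot: [3.133, -0.277, 1.381]
wrist_force: [-0.5, 0.0, -1.5]
width: 0.0198
```

Call:
step_arm(steps=[{"jaw": 0,"tx": 0,"ty": 0,"tz": 0,"ax": 0,"ay": -0.06,"az": 0},{"jaw": 0,"tx": 0,"ty": 0,"tz": 0,"ax": 0,"ay": -0.12,"az": 0},{"jaw": 0,"tx": 0,"ty": 0,"tz": 0,"ax": 0,"ay": -0.18,"az": 0},{"jaw": 0,"tx": 0,"ty": 0,"tz": 0,"ax": 0,"ay": -0.24,"az": 0},{"jaw": 0,"tx": 0,"ty": 0,"tz": 0,"ax": 0,"ay": -0.27,"az": 0},{"jaw": 0,"tx": 0,"ty": 0,"tz": 0,"ax": 0,"ay": -0.278,"az": 0},{"jaw": 0,"tx": 0,"ty": 0,"tz": 0,"ax": 0,"ay": -0.278,"az": 0},{"jaw": 0,"tx": 0,"ty": 0,"tz": 0,"ax": 0,"ay": -0.278,"az": 0}])

```text
time: 22.0
tool_pos: [0.5123, -0.0882, 0.2511]
ee_rot: [3.135, 0.001, 1.378]
wrist_force: [-0.3, -0.8, -2.7]
width: 0.0195
```

```bash
python3 - <<'E'
from h import *
P=get_obs()["tool_pos"]; go(P,78.9)
ims=[]
for n in("scene","side","wrist"):
    p,d,c=shot(n); X=cloud(d,c)
    if n!="wrist": ims.append(p[60:360,150:550,::-1])
    for q in silhouettes(n,"bar_mid")[:2]:
        Q=X[q["pixels"]&(d>0)]; 
        if len(Q)<20: continue
        D=np.array([np.cos(np.radians(78.9)),np.sin(np.radians(78.9))]); a=(Q[:,:2]-P[:2])@D
        print(n,round(q["confidence"],2),q["rect"],"s",np.percentile(a,[2,98]).round(3),"z",np.percentile(Q[:,2],[2,50,98]).round(3),"slope",np.polyfit(a,Q[:,2],1).round(4))
cv2.imwrite("pics/end.png",np.hstack(ims))
E
```

```text
t=22.00 pos [ 0.5123 -0.0882  0.2511] rot [1.7965e+02 4.0000e-02 7.8970e+01] F [-0.3 -0.8 -2.7] w 0.0195 
 GO t [0. 0. 0.] a [0.0061 0.0007 0.0013]
scene 0.88 [246.5, 124.2, 322.7, 178.9] s [-0.116  0.126] z [0.241 0.26  0.264] slope [-0.217   0.2514]
side 0.68 [312.5, 112.4, 348.0, 156.0] s [-0.359  0.124] z [0.01  0.259 0.261] slope [0.2894 0.2384]
wrist 0.68 [306.9, 26.0, 342.6, 357.3] s [-0.078  0.118] z [0.258 0.26  0.261] slope [-0.0083  0.2598]
```

View pics/end.png

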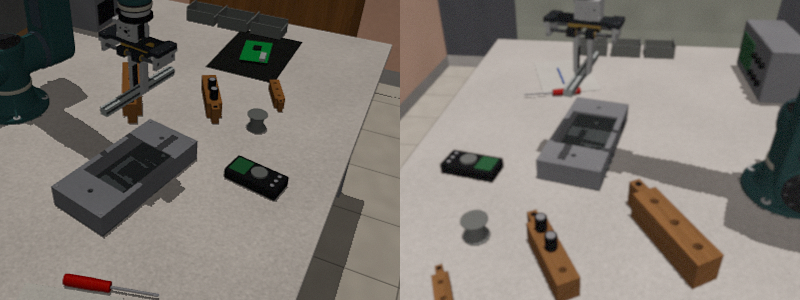

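The final picture shows both pins in pockets 1 and 2 of the middle block and the bar held level above the empty case. I'll let the arm settle briefly, then hand in.

Call:
step_arm(steps=[{"jaw": 0,"tx": 0,"ty": 0,"tz": 0,"ax": 0,"ay": 0,"az": 0},{"jaw": 0,"tx": 0,"ty": 0,"tz": 0,"ax": 0,"ay": 0,"az": 0},{"jaw": 0,"tx": 0,"ty": 0,"tz": 0,"ax": 0,"ay": 0,"az": 0},{"jaw": 0,"tx": 0,"ty": 0,"tz": 0,"ax": 0,"ay": 0,"az": 0}])

```text
time: 22.7
tool_pos: [0.5126, -0.0883, 0.2521]
ee_rot: [3.134, 0.001, 1.378]
wrist_force: [0.3, -0.4, -1.9]
width: 0.0198
```

```bash
python3 -c "
from h import *
o=get_obs(); print(o['tool_pos'],o['qvel'].round(3) if hasattr(o['qvel'],'round') else o['qvel'],o['width'])
print(close_job())"
```

```text
[ 0.51260462 -0.08830621  0.25209194] [-0.    -0.001  0.     0.001 -0.    -0.001] 0.019847987065109103
the job is handed in; nothing more can be done
None
```

The job is done and handed in at about 22.7 s. Both pins are parked in the middle-sized block, first in pocket 1 and then in pocket 2. The bar was slid about 42 mm, tilted 16° and drawn out end 1 first.

**Pins:** both heads measured with their tops at 0.0855–0.086 m, which is fully home. The last scene and side pictures show them in pockets 1 and 2, with pocket 3 empty.

**Bar:** it is gripped near its middle and still, at z ≈ 0.25 m, about 0.19 m above the case. The wrist camera put it within about 0.5° of level.

**Forces and bystanders:** the wrist force stayed under 4 N in every reading. The meter, screwdriver and spool look untouched in the pictures.

**Checks that disagreed or failed:**
- During the tilt, the depth fit gave a slope of about 13° against the commanded 16°. I took this as bias at the edge of the bar's outline, because its place in the wrist picture had not changed.
- The final slope fits from the scene and side cameras were unusable: the scene fit came out inconsistent with its own heights, and the side one had picked up background. The level check rests on the wrist fit and the last picture.
- My first move was refused for missing fields, so nothing moved then.
- I grasped the first pin about 6 mm off the pad centre. I measured that and corrected for it before inserting.

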